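Make up a kit of three long clamping forks

ROBOT

A 6-joint arm with a two-finger parallel gripper is mounted at the origin on the work surface. World frame = base frame: x ahead of the robot, y to its left, z up, the work surface at z = 0. Lengths are in m, angles in rad, forces in N, time in s.
With the tool pointing down it reaches from about 0.275 to 1 m from the base axis. Payload 8.4 kg.
Tool frame: the origin (TCP) lies at the centre of the arm's flange, where the gripper is bolted on; the fingertips stand 173 mm ahead of it and the grasp point (between the pads) lies 155 mm ahead of it; z points along the fingers, y is the line along which they close (so a half turn about z gives the same grasp; the last joint's range is limited). The gripper opens to 85 mm and grips with 20 to 120 N. Pads are 22 mm wide; open, the fingers measure 114 mm over their backs; the gripper's body (76 mm by 85 mm) begins 54 mm behind the grasp point. The pads swing forward as they close: fully open they stand 13 mm farther back than shut.
Start: joints at [1.309, 0.353, 1.633, -0, 1.155, -0.002], TCP at [0.161, 0.604, 0.405] pointing down, gripper open.
Joint ranges: [-2.63, 2.63], [-0.92, 2.1], [0.06, 2.66], [-1.3, 4.44], [0, 2.69], [-3.02, 3.02]. Speed limits (rad/s): [2.22, 2.22, 2.79, 3.14, 3.14, 3.14].

INTERFACE

Orientations are given as a unit quaternion [w, x, y, z].
In Python, from cell import ctrl gives the robot as it stands.
- The arm moves only by the tool drive_tool, never from a script. Its argument "moves" is a list of rows, each an object with "dp": the shift along the tool's x, y, z in mm, a list of three; "delta_rot": the turn, a rotation vector about the tool's x, y, z in rad, a list of three; "hand": the finger opening in mm, from 0 to 85.4. A call has 1 to 20 rows; each row is the pose to reach, as a shift and turn from the pose commanded when the call began, along the tool's axes at that moment; what a row does not reach only later rows make up. A row lasts 1/8 s, in which the tool goes at most 62.5 mm and 10.7 degrees, less where a joint would pass 70% of its speed; a pose out of reach is approached as far as the arm can. A call with a gripper value outside its range is refused whole. The fingers move at their own pace and stop on an object; the grip force is fixed at half the most. Time passes only in rows, so rows that repeat a pose let the fingers close. It gives the time, the measured TCP pose, the force, the opening and the grip force at its end, in the units of the state.
- ctrl.observe(): the state, without advancing time (a new reading comes with each control period).
- ctrl.capture(name): name is "side" or "top"; returns the picture (420x560x3 uint8, blue, green, red); there is no depth.
- ctrl.get_calibration(name): a dict with "fx", "fy", "cx", "cy" (pixels), "pose" (4x4, takes a point from camera to world coordinates). Camera axes: x right, y up, looking along -z (the intrinsics and any distortion apply to the point x, -y, -z); pixel columns grow to the right and rows downward; lengths in m; the calibration is good to about 2 mm. A picture is of the moment at which its call begins. get_calibration takes no time and is no camera call.
- ctrl.sign_off(): hands the job in; it is judged then, once.
Trained networks look in the newest picture that a camera, given by its name, has taken for a name from the list of things; names that differ only in an ending like _2 or _b are one class to them, and where a whole thing is asked for, a point or a joint stands for the part that bears it (a point fixed in the world has none). Each returns a list of dicts, best first, with "confidence" (0 to 1); they miss things now and then, are a little off and sometimes report something else, mostly with a low value. They report only what shows in the picture. A call takes as long as a camera call. They do not tell look-alikes from the thing itself.
- ctrl.search_frame(camera, name): "rect" ([left, top, right, bottom] in pixels, round what is visible of it).
- ctrl.pinpoint(camera, name): "uv" ([column, row] in pixels: a listed point, or the origin of a listed thing).
The state is a dict: "t": time; "joint_pos": joint angles; "qd": joint speeds; "effort": joint torques, N m; "ee_pos": TCP position; "tool_rot": TCP orientation; "ft_force": force on the tool from outside, world axes, zero at the start; "moment": the same for the moment, N m; "grip_width": opening from 0.0 (shut) to 1.0 (fully open); "gripper_force": force on a finger pad.
Only numpy, scipy, OpenCV 4.12 (cv2) and the standard library are available. Lean on these libraries where they do the work, as an engineer would, in place of code of your own. Each camera call takes 0.05 s, during which the arm holds its last target. There are 200 camera calls.

TASK

The blue kit tray already holds one long clamping fork: make it up to exactly three long ones by taking long forks from the black mat. Set them down in the tray without dropping them, each lying flat on the tray's floor and none on top of another; leave the short forks, the spare long one and everything else on the bench where they are.

Things in the scene. Friction and masses are not known exactly. Their poses are not given: they have to be found in the camera images.
- long_a: one of the LONG clamping forks, 100 mm long, 32 mm wide, 14 mm thick, bare aluminium, lying flat. Origin: centre of its underside. x runs along its length, z up. The 26 mm at its -x end are solid (with a small dark screw dot); from there two 9 mm wide prongs with a 13 mm slot between them run to the +x end. It weighs about 100 g. Pinch it across its 32 mm width (its y). Starts on the black mat.
- long_b: one of the LONG clamping forks, 100 mm long, 32 mm wide, 14 mm thick, bare aluminium, lying flat. Origin: centre of its underside. x runs along its length, z up. The 26 mm at its -x end are solid (with a small dark screw dot); from there two 9 mm wide prongs with a 13 mm slot between them run to the +x end. It weighs about 100 g. Pinch it across its 32 mm width (its y). Starts on the black mat.
- long_c: one of the LONG clamping forks, 100 mm long, 32 mm wide, 14 mm thick, bare aluminium, lying flat. Origin: centre of its underside. x runs along its length, z up. The 26 mm at its -x end are solid (with a small dark screw dot); from there two 9 mm wide prongs with a 13 mm slot between them run to the +x end. It weighs about 100 g. Pinch it across its 32 mm width (its y). Starts on the black mat.
- long_d: one of the LONG clamping forks, 100 mm long, 32 mm wide, 14 mm thick, bare aluminium, lying flat. Origin: centre of its underside. x runs along its length, z up. The 26 mm at its -x end are solid (with a small dark screw dot); from there two 9 mm wide prongs with a 13 mm slot between them run to the +x end. It weighs about 100 g. Pinch it across its 32 mm width (its y). Starts in the blue tray.
- short_a: one of the SHORT clamping forks, 70 mm long, 32 mm wide, 14 mm thick, bare aluminium, lying flat. Origin: centre of its underside. x runs along its length, z up. The 26 mm at its -x end are solid (with a small dark screw dot); from there two 9 mm wide prongs with a 13 mm slot between them run to the +x end. It weighs about 70 g. Pinch it across its 32 mm width (its y). Starts on the black mat.
- short_b: one of the SHORT clamping forks, 70 mm long, 32 mm wide, 14 mm thick, bare aluminium, lying flat. Origin: centre of its underside. x runs along its length, z up. The 26 mm at its -x end are solid (with a small dark screw dot); from there two 9 mm wide prongs with a 13 mm slot between them run to the +x end. It weighs about 70 g. Pinch it across its 32 mm width (its y). Starts on the black mat.
- short_c: one of the SHORT clamping forks, 70 mm long, 32 mm wide, 14 mm thick, bare aluminium, lying flat. Origin: centre of its underside. x runs along its length, z up. The 26 mm at its -x end are solid (with a small dark screw dot); from there two 9 mm wide prongs with a 13 mm slot between them run to the +x end. It weighs about 70 g. Pinch it across its 32 mm width (its y). Starts on the black mat.
- tray: blue open kit tray, fixed, 160 mm (x) by 330 mm (y) outside, 22 mm high, walls and floor 5 mm thick (inner floor 150 by 320 mm, 5 mm above the origin). Origin: centre of its underside; x across the short side, y along the long side, z up.
- mat: black rubber bench mat, fixed, 290 by 290 mm, 3 mm thick, on which the loose forks lie in two rows of three. Origin: centre of its underside, z up.
- lens_mount: bystander: lens in a black 60 mm square mount on a steel post with a round 68 mm foot, 135 mm high. Origin: centre of its underside.
- cooler: bystander: black finned heat sink with a blue fan on top, 92 by 92 mm, 64 mm high. Origin: centre of its underside.
- driver: bystander: screwdriver, 180 mm long, lying on the table beyond the mat and tray. Origin: middle of its underside, x along it.
Mind the look-alikes: they are no part of the job. Leave any orange look-alike of the long_c alone. Leave any red look-alike of the long_d alone.

How it is judged:
By the outcome, as a careful person would: the job done as asked, in the order asked, and still so for the second after the job is handed in, with the robot touching nothing.
It also fails if it takes over 51 s, if anything falls off the work surface, if the arm or the gripper's body presses on something with over 40 N, if the wrist force passes 120 N, or if a joint passes its speed limit or range.

## Working session

There is one attempt and no reset: what is moved stays moved. The work goes in short steps, Python scripts to look and compute and a tool call to move; the robot and the scene stay as the last step left them, time stands still between calls to the robot, and variables do not carry over. Pictures are saved under pics/ and viewed, at most 10 in all, crops included, and the job is handed in when it is done.

Besides the shell and the picture viewer there is one more tool, called after "Call:" in YAML: its name, and indented under it one key for each argument. drive_tool: Moves the arm, as the interface text tells. Its arguments: {"type":"object","properties":{"moves":{"type":"array","items":{"type":"object","properties":{"dp":{"type":"array","items":{"type":"number"}},"delta_rot":{"type":"array","items":{"type":"number"}},"hand":{"type":"number"}}}}},"required":["moves"]}

```bash
mkdir -p pics; python3 - <<'E'
from cell import ctrl
import cv2,numpy as np
for c in("top","side"):
    cv2.imwrite(f"pics/{c}0.png",ctrl.capture(c))
    k=ctrl.get_calibration(c);print(c,{a:(np.round(b,4).tolist()) for a,b in k.items()})
    for n in("long_a","short_a","tray","mat"):
        print(n,[(np.round(d["uv"],1).tolist(),round(d["confidence"],2)) for d in ctrl.pinpoint(c,n)])
s=ctrl.observe();print(s["t"],s["ee_pos"],s["tool_rot"],s["grip_width"])
E
```

```text
top {'fx': 474.8667, 'fy': 474.8667, 'cx': 280.0094, 'cy': 215.1082, 'pose': [[-0.0062, 0.9888, -0.1493, 0.4225], [-1.0, -0.005, 0.0084, 0.004], [0.0076, 0.1493, 0.9888, 1.2816], [0.0, 0.0, 0.0, 1.0]]}
long_a [([109.5, 314.3], 0.87), ([373.8, 240.1], 0.71), ([178.0, 223.6], 0.7), ([171.5, 271.1], 0.68), ([246.4, 233.6], 0.55)]
short_a [([201.6, 273.7], 0.72), ([212.3, 228.0], 0.54), ([234.4, 283.0], 0.52)]
tray [([360.2, 234.9], 0.75)]
mat [([206.6, 254.0], 0.88)]
side {'fx': 535.18, 'fy': 535.18, 'cx': 290.8, 'cy': 205.0311, 'pose': [[-0.6853, 0.5477, -0.48, -0.226], [-0.7282, -0.5215, 0.4447, 0.7423], [-0.0068, 0.6543, 0.7562, 1.369], [0.0, 0.0, 0.0, 1.0]]}
long_a [([246.4, 301.3], 0.55), ([221.9, 268.2], 0.54), ([270.3, 241.7], 0.5), ([307.3, 155.6], 0.47)]
short_a [([247.7, 256.3], 0.54)]
tray []
mat [([269.7, 243.0], 0.74), ([247.6, 254.2], 0.62)]
0.5 [0.16056438 0.60403418 0.40464709] [-4.15760439e-06  1.29557964e-01  9.91571850e-01 -2.44220013e-05] 1.0034886144445148
```

View pics/top0.png

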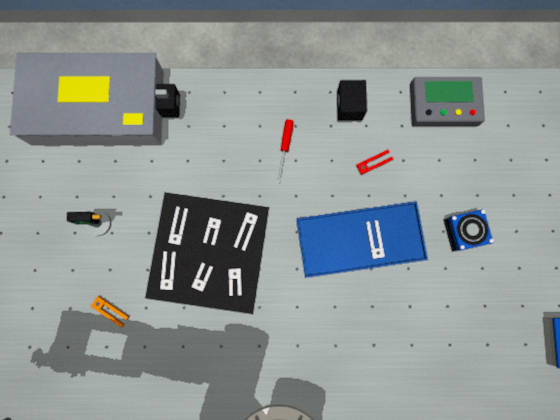

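View pics/side0.png

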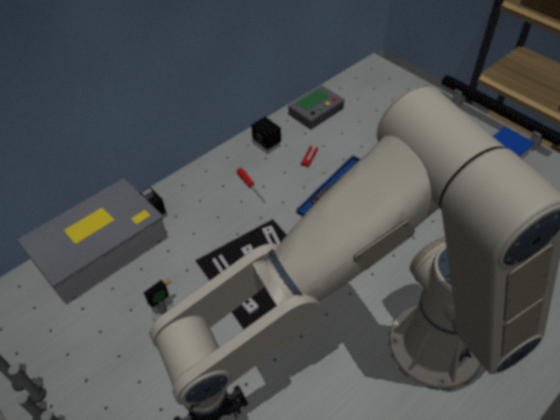

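The top view shows the black mat at (207,254). On it are three long forks at (178,225), (246,231) and (168,270), and three short ones at (212,231), (202,276) and (235,282). The blue tray at (361,238) holds one long fork at (376,240). The look-alikes are orange at (110,310) and red at (375,161). The side view is partly hidden by the arm, but the long forks at about (222,262) and (272,235) show.

My candidates are the longs at (178,225) and (246,231), next to the shorts. I'll measure both and check them in a crop.

```bash
cat > h.py <<'E'
from cell import ctrl
import cv2,numpy as np
def ray(c,uv):
    k=ctrl.get_calibration(c);P=np.array(k["pose"])
    d=P[:3,:3]@np.array([(uv[0]-k["cx"])/k["fx"],-(uv[1]-k["cy"])/k["fy"],-1]);return P[:3,3],d
def at(c,uv,z):
    o,d=ray(c,uv);return o+d*(z-o[2])/d[2]
def tri(a,b):
    (o,d),(p,e)=ray("top",a),ray("side",b)
    s,t=np.linalg.lstsq(np.c_[d,-e],p-o,rcond=None)[0];A,B=o+s*d,p+t*e
    return (A+B)/2,np.linalg.norm(A-B)
def blobs(img,box,amin=60,thr=110):
    l,t,r,b=box;h=cv2.cvtColor(img[t:b,l:r],cv2.COLOR_BGR2HSV)
    m=((h[...,2]>thr)&(h[...,1]<90)).astype(np.uint8)
    n,L,S,C=cv2.connectedComponentsWithStats(m);out=[]
    for i in range(1,n):
        if amin<S[i,4]<600:
            ys,xs=np.nonzero(L==i);p=np.c_[xs,ys].astype(np.float32)+[l,t]
            out.append(dict(c=p.mean(0),area=int(S[i,4]),rect=cv2.minAreaRect(p.astype(np.float32)),pts=p))
    return out
def fork(b,z,cam="top"):  # centroid, heading, length, width in world
    P=np.array([at(cam,q,z)[:2] for q in b["pts"]]);m=P.mean(0)
    (cx,cy),(w,h),_=R=cv2.minAreaRect((P*1000).astype(np.float32));bx=cv2.boxPoints(R)
    e=max((bx[1]-bx[0],bx[2]-bx[1]),key=np.linalg.norm)
    v=np.linalg.svd(P-m)[2][0]
    return m,np.arctan2(v[1],v[0])%np.pi,np.arctan2(e[1],e[0])%np.pi,max(w,h),min(w,h),np.array([cx,cy])/1000
E
python3 - <<'E'
from h import *
T=cv2.imread("pics/top0.png");S=cv2.imread("pics/side0.png")
for box,z in(((157,202,262,303),.017),((310,212,418,268),.019)):
    for b in blobs(T,box):
        f=fork(b,z);print("top",b["c"].round(1),b["area"],"com",f[0].round(4),"ang",f[1].round(3),f[2].round(3),"LW",round(f[3]),round(f[4]),"mid",f[5].round(4))
for b in blobs(S,(205,225,290,320),40,120): print("side",b["c"].round(1),b["area"],np.round(b["rect"][1],1))
# tray outline
h=cv2.cvtColor(T,cv2.COLOR_BGR2HSV);m=cv2.inRange(h,(100,120,50),(125,255,255));m[:,:285]=0;m[:,435:]=0;m[:190]=0;m[290:]=0
p=np.argwhere(m)[:,::-1].astype(np.float32);bx=cv2.boxPoints(cv2.minAreaRect(p))
w=np.array([at("top",q,.022)[:2] for q in bx]);print("tray",bx.round(0).tolist(),w.round(3).tolist(),np.linalg.norm(w[1]-w[0]),np.linalg.norm(w[2]-w[1]),w.mean(0))
a=cv2.resize(T[195:310,140:440],None,fx=2.6,fy=2.6,interpolation=cv2.INTER_CUBIC)
b=cv2.resize(S[215:325,190:390],None,fx=2.6,fy=2.6,interpolation=cv2.INTER_CUBIC)
o=np.zeros((a.shape[0]+b.shape[0],a.shape[1],3),np.uint8);o[:a.shape[0]]=a;o[a.shape[0]:,:b.shape[1]]=b
cv2.imwrite("pics/crop1.png",o);print(o.shape)
E
```

```text
top [158.5 212.3] 94 com [0.6229 0.3202] ang 3.083 0.032 LW 79 13 mid [0.6117 0.317 ]
top [251.4 203. ] 65 com [0.6471 0.0702] ang 1.495 1.566 LW 70 8 mid [0.6456 0.0795]
top [177.3 226.6] 354 com [0.5837 0.2686] ang 2.952 2.947 LW 101 34 mid [0.588  0.2676]
top [246.1 229.4] 351 com [0.5753 0.0843] ang 2.781 2.778 LW 101 34 mid [0.5715 0.0858]
top [212.  229.5] 257 com [0.5754 0.1755] ang 2.89 2.889 LW 70 34 mid [0.5723 0.1763]
top [167.3 271.9] 371 com [0.4634 0.2919] ang 3.081 3.082 LW 101 34 mid [0.4685 0.2915]
top [259.1 286.3] 177 com [0.4242 0.0495] ang 3.067 3.141 LW 115 16 mid [0.441  0.0523]
top [201.4 277.8] 271 com [0.4473 0.2017] ang 2.758 2.751 LW 71 33 mid [0.4506 0.2004]
top [234.7 280.4] 278 com [0.4399 0.1138] ang 0.064 0.06 LW 72 33 mid [0.4369 0.1139]
top [320.2 213. ] 73 com [ 0.6182 -0.1149] ang 1.632 1.566 LW 73 8 mid [ 0.617  -0.1239]
top [375.2 240.5] 361 com [ 0.5434 -0.2606] ang 0.149 0.148 LW 101 34 mid [ 0.5477 -0.26  ]
top [402.5 265.3] 150 com [ 0.477  -0.3308] ang 1.639 1.705 LW 111 16 mid [ 0.4729 -0.3161]
side [209.7 243.2] 66 [ 7.6 18.5]
side [285.8 258.8] 185 [30.  9.]
side [250.5 305.5] 66 [9.5 9.5]
tray [[296.0, 218.0], [419.0, 201.0], [427.0, 260.0], [304.0, 277.0]] [[0.605, -0.05], [0.65, -0.382], [0.491, -0.396], [0.447, -0.07]] 0.3352481687902241 0.16043017379936667 [ 0.54814353 -0.2243135 ]
(585, 780, 3)
```

View pics/crop1.png

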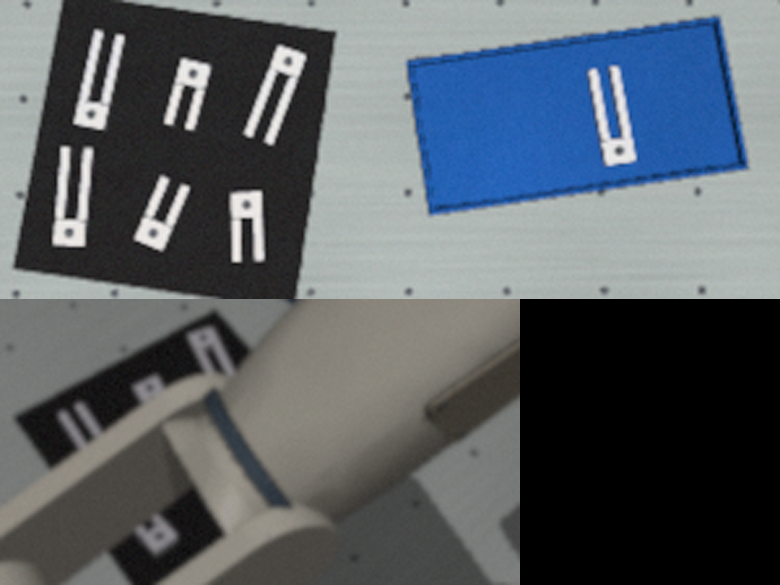

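The crop confirms that both chosen forks, at (177,227) and (246,229), are bare-metal long ones measuring about 101 mm. Next I'll move the arm to where the side camera can see the mat.

Call:
drive_tool:
  moves:
    - {"dp":[-497,-544,0],"delta_rot":[0,0,0.103],"hand":50}
    - {"dp":[-497,-544,0],"delta_rot":[0,0,0.103],"hand":50}
    - {"dp":[-497,-544,0],"delta_rot":[0,0,0.103],"hand":50}
    - {"dp":[-497,-544,0],"delta_rot":[0,0,0.103],"hand":50}
    - {"dp":[-497,-544,0],"delta_rot":[0,0,0.103],"hand":50}
    - {"dp":[-497,-544,0],"delta_rot":[0,0,0.103],"hand":50}
    - {"dp":[-497,-544,0],"delta_rot":[0,0,0.103],"hand":50}
    - {"dp":[-497,-544,0],"delta_rot":[0,0,0.103],"hand":50}
    - {"dp":[-497,-544,0],"delta_rot":[0,0,0.103],"hand":50}
    - {"dp":[-497,-544,0],"delta_rot":[0,0,0.103],"hand":50}
    - {"dp":[-497,-544,0],"delta_rot":[0,0,0.103],"hand":50}
    - {"dp":[-497,-544,0],"delta_rot":[0,0,0.103],"hand":50}
    - {"dp":[-497,-544,0],"delta_rot":[0,0,0.103],"hand":50}
    - {"dp":[-497,-544,0],"delta_rot":[0,0,0.103],"hand":50}
    - {"dp":[-497,-544,0],"delta_rot":[0,0,0.103],"hand":50}
    - {"dp":[-497,-544,0],"delta_rot":[0,0,0.103],"hand":50}

```text
t: 2.5
ee_pos: [0.5008, -0.0484, 0.4048]
tool_rot: [0.0, 0.18, 0.984, 0.0]
ft_force: [0.8, 0.4, 0.3]
grip_width: 0.585
gripper_force: 0.0
```

```bash
python3 - <<'E'
from h import *
S=ctrl.capture("side");cv2.imwrite("pics/side1.png",S);T=cv2.imread("pics/top0.png")
tb=[b for b in blobs(T,(157,202,262,303)) if b["area"]>200]
sb=blobs(S,(195,200,330,330),80,100)
for b in sb: print("side",b["c"].round(1),b["area"])
for b in tb:
    r=min(((tri(b["c"],s["c"]),s) for s in sb),key=lambda r:np.linalg.norm(r[0][0]-at("top",b["c"],.017)))
    f=fork(r[1],.017,"side")
    print(b["c"].round(1),r[0][0].round(4),"gap",r[0][1].round(4),"side pose",f[0].round(4),f[1].round(3),round(f[3]),round(f[4]))
s=ctrl.observe();print(s["t"],s["ee_pos"],s["tool_rot"],s["grip_width"])
cv2.imwrite("pics/s1.png",cv2.resize(S[100:350,180:480],None,fx=2.4,fy=2.4))
for n in("long_a","tray"): print(n,[(np.round(d["uv"],1).tolist(),round(d["confidence"],2)) for d in ctrl.pinpoint("side",n)])
E
```

```text
side [271.5 237.4] 222
side [249.7 253.4] 173
side [224.7 269.5] 250
side [294.3 268.5] 195
side [271.  284.2] 198
side [244.5 298.9] 284
[177.3 226.6] [0.5835 0.2687 0.0153] gap 0.0007 side pose [0.5825 0.269 ] 2.937 102 34
[246.1 229.4] [0.5754 0.0845 0.0165] gap 0.0005 side pose [0.5756 0.0848] 2.774 102 35
[212.  229.5] [0.5754 0.1755 0.0174] gap 0.0001 side pose [0.5758 0.1753] 2.886 73 34
[167.3 271.9] [0.463  0.2917 0.0168] gap 0.0008 side pose [0.4628 0.2915] 3.078 103 34
[201.4 277.8] [0.4472 0.2018 0.016 ] gap 0.0002 side pose [0.4468 0.2021] 2.762 73 34
[234.7 280.4] [0.4398 0.1137 0.0168] gap 0.0003 side pose [0.4397 0.1137] 0.027 72 36
2.55 [ 0.50087524 -0.04851916  0.40483323] [8.34534424e-05 1.79710090e-01 9.83719612e-01 3.67953346e-05] 0.5818129179944871
long_a [([226.2, 359.0], 0.88), ([269.6, 241.5], 0.64), ([242.8, 301.0], 0.63), ([223.5, 269.0], 0.62), ([352.2, 188.4], 0.57), ([307.4, 157.5], 0.56)]
tray [([343.3, 194.0], 0.88)]
```

View pics/s1.png

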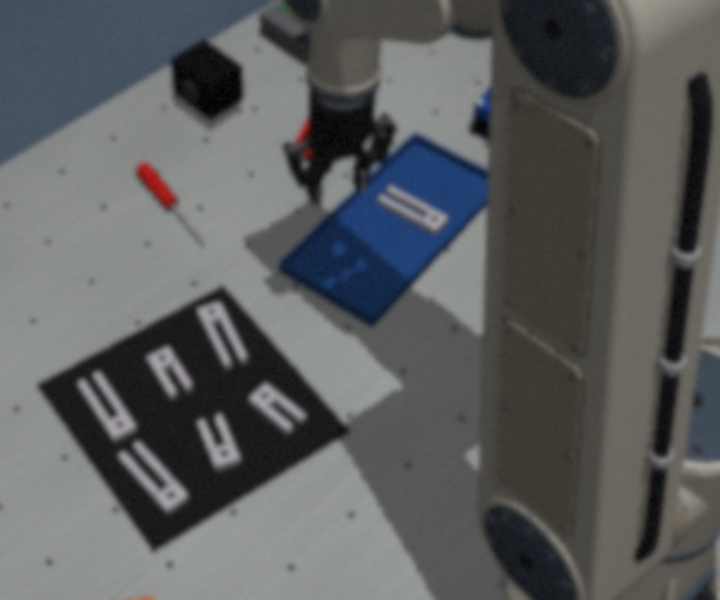

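All heights triangulate to 15–17.5 mm, against 17 mm expected, and the gap between the two views' rays is under 1 mm. The side view shows the mat clear and the tray free on its near side. Now I'll go to the first long fork, with its centre of mass at (0.575, 0.084).

Call:
drive_tool:
  moves:
    - {"dp":[-23,151,100],"delta_rot":[0,0,0.004],"hand":50}
    - {"dp":[-23,151,100],"delta_rot":[0,0,0.004],"hand":50}
    - {"dp":[-23,151,100],"delta_rot":[0,0,0.004],"hand":50}
    - {"dp":[-23,151,100],"delta_rot":[0,0,0.004],"hand":50}
    - {"dp":[-23,151,140],"delta_rot":[0,0,0.004],"hand":50}
    - {"dp":[-23,151,170],"delta_rot":[0,0,0.004],"hand":50}
    - {"dp":[-23,151,195],"delta_rot":[0,0,0.004],"hand":50}
    - {"dp":[-23,151,215],"delta_rot":[0,0,0.004],"hand":50}
    - {"dp":[-23,151,228],"delta_rot":[0,0,0.004],"hand":50}
    - {"dp":[-23,151,228],"delta_rot":[0,0,0.004],"hand":50}
    - {"dp":[-23,151,228],"delta_rot":[0,0,0.004],"hand":50}

```text
t: 4.03
ee_pos: [0.5766, 0.0837, 0.1774]
tool_rot: [0.001, 0.182, 0.983, 0.0]
ft_force: [-0.6, -0.2, 0.2]
grip_width: 0.586
gripper_force: 0.0
```

```bash
python3 - <<'E'
from h import *
print("tray",tri((360.2,234.9),(343.3,194.0)),"fork in tray",tri((375.2,240.5),(352.2,188.4)))
S=cv2.imread("pics/side1.png")
T=cv2.imread("pics/top0.png")
b=max(blobs(T,(340,212,400,268)),key=lambda b:b["area"]);s=max(blobs(S,(330,170,375,205),80,100),key=lambda b:b["area"])
print(tri(b["c"],s["c"]),s["area"])
s=ctrl.observe();print(s["ee_pos"],s["tool_rot"],s["ft_force"],s["grip_width"]);cv2.imwrite("pics/side2.png",cv2.resize(ctrl.capture("side")[180:300,200:380],None,fx=4,fy=4))
E
```

```text
tray (array([ 0.55828262, -0.22692961, -0.00184817]), np.float64(0.006633400063040744)) fork in tray (array([ 0.54461104, -0.26181978,  0.01099968]), np.float64(0.001550950299444994))
(array([ 0.54349154, -0.25918901,  0.02325441]), np.float64(0.0015614777810130365)) 247
[0.57661849 0.0836594  0.17743169] [5.40994471e-04 1.82319513e-01 9.83239176e-01 1.56471999e-04] [-0.60399854 -0.20278995  0.23852689] 0.5856719460110135
```

View pics/side2.png

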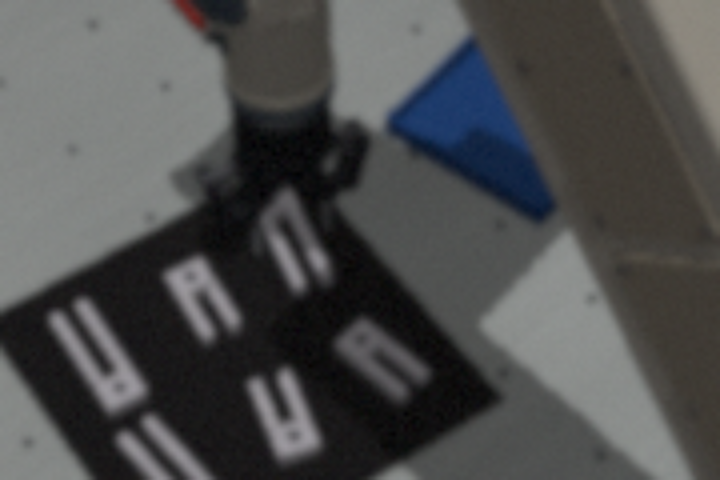

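The fingers straddle the long fork, with the slot showing between them near (295,240) in the crop. I'll close.

Call:
drive_tool:
  moves:
    - {"dp":[0,0,0],"delta_rot":[0,0,0],"hand":20}
    - {"dp":[0,0,0],"delta_rot":[0,0,0],"hand":20}
    - {"dp":[0,0,0],"delta_rot":[0,0,0],"hand":20}
    - {"dp":[0,0,0],"delta_rot":[0,0,0],"hand":20}
    - {"dp":[0,0,0],"delta_rot":[0,0,0],"hand":20}
    - {"dp":[0,0,0],"delta_rot":[0,0,0],"hand":20}

```text
t: 4.82
ee_pos: [0.5766, 0.0837, 0.1777]
tool_rot: [0.001, 0.182, 0.983, 0.0]
ft_force: [-1.5, -0.1, 6.8]
grip_width: 0.353
gripper_force: 60.0
```

Call:
drive_tool:
  moves:
    - {"dp":[0,0,-20],"delta_rot":[0,0,0],"hand":20}
    - {"dp":[0,0,-50],"delta_rot":[0,0,0],"hand":20}
    - {"dp":[0,0,-80],"delta_rot":[0,0,0],"hand":20}
    - {"dp":[-10,-40,-90],"delta_rot":[0,0,-0.08],"hand":20}
    - {"dp":[-22,-90,-90],"delta_rot":[0,0,-0.18],"hand":20}
    - {"dp":[-35,-140,-90],"delta_rot":[0,0,-0.28],"hand":20}
    - {"dp":[-48,-190,-90],"delta_rot":[0,0,-0.38],"hand":20}
    - {"dp":[-59,-235,-90],"delta_rot":[0,0,-0.46],"hand":20}
    - {"dp":[-65,-264,-90],"delta_rot":[0,0,-0.5],"hand":20}
    - {"dp":[-65,-264,-90],"delta_rot":[0,0,-0.5],"hand":20}
    - {"dp":[-65,-264,-60],"delta_rot":[0,0,-0.5],"hand":20}
    - {"dp":[-65,-264,-40],"delta_rot":[0,0,-0.5],"hand":20}
    - {"dp":[-65,-264,-25],"delta_rot":[0,0,-0.5],"hand":20}
    - {"dp":[-65,-264,-12],"delta_rot":[0,0,-0.5],"hand":20}
    - {"dp":[-65,-264,-12],"delta_rot":[0,0,-0.5],"hand":20}

```text
t: 6.7
ee_pos: [0.5421, -0.1857, 0.1881]
tool_rot: [-0.001, -0.067, 0.998, 0.0]
ft_force: [0.4, 0.4, -1.9]
grip_width: 0.355
gripper_force: 59.7
```

```bash
python3 - <<'E'
from h import *
a=ctrl.capture("top")[190:310,140:440];b=ctrl.capture("side")[150:250,270:420]
a=cv2.resize(a,None,fx=2.6,fy=2.6);b=cv2.resize(b,None,fx=2.6,fy=2.6)
o=np.zeros((a.shape[0]+b.shape[0],a.shape[1],3),np.uint8);o[:a.shape[0]]=a;o[a.shape[0]:,:b.shape[1]]=b
cv2.imwrite("pics/p1.png",o)
s=ctrl.observe();print(s["t"],s["ee_pos"],s["tool_rot"],s["ft_force"],s["grip_width"],s["gripper_force"])
E
```

```text
6.8 [ 0.54248145 -0.18605875  0.18904983] [ 1.85384145e-04 -6.65529994e-02  9.97782873e-01 -5.37923828e-05] [ 0.12990185  0.25262617 -1.90040449] 0.35512532052333107 59.665303230285645
```

View pics/p1.png

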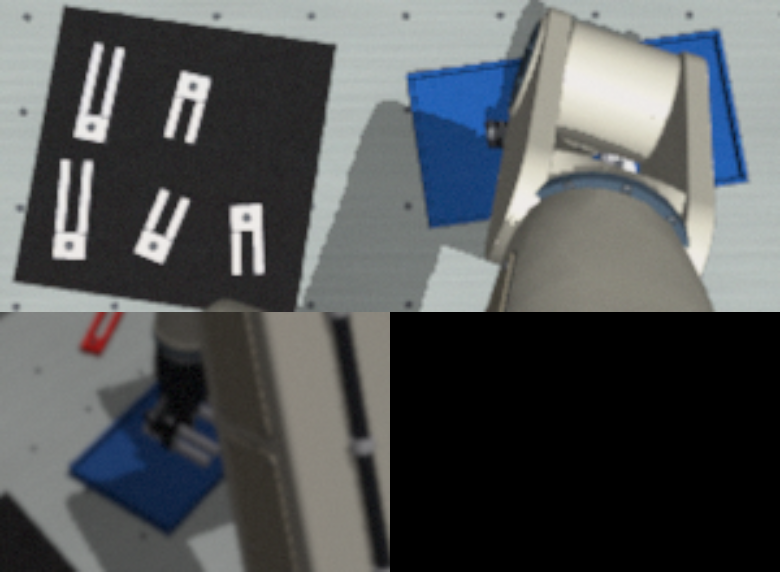

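The fork is held over the tray floor; its prongs show at side crop (200,445), and the mat's first slot is empty. I'll lower it gently to contact.

Call:
drive_tool:
  moves:
    - {"dp":[0,0,4],"delta_rot":[0,0,0],"hand":20}
    - {"dp":[0,0,7],"delta_rot":[0,0,0],"hand":20}
    - {"dp":[0,0,8],"delta_rot":[0,0,0],"hand":20}
    - {"dp":[0,0,9],"delta_rot":[0,0,0],"hand":20}
    - {"dp":[0,0,9.5],"delta_rot":[0,0,0],"hand":20}
    - {"dp":[0,0,9.5],"delta_rot":[0,0,0],"hand":20}

```text
t: 7.55
ee_pos: [0.5422, -0.1862, 0.1797]
tool_rot: [0.0, -0.067, 0.998, -0.0]
ft_force: [-3.0, 0.7, 5.5]
grip_width: 0.357
gripper_force: 60.5
```

The fork touches the floor at the expected height, with a force change of about 7 N. Releasing and rising.

Call:
drive_tool:
  moves:
    - {"dp":[0,0,0],"delta_rot":[0,0,0],"hand":48}
    - {"dp":[0,0,0],"delta_rot":[0,0,0],"hand":48}
    - {"dp":[0,0,0],"delta_rot":[0,0,0],"hand":48}
    - {"dp":[0,0,0],"delta_rot":[0,0,0],"hand":48}
    - {"dp":[0,0,0],"delta_rot":[0,0,0],"hand":48}
    - {"dp":[0,0,-20],"delta_rot":[0,0,0],"hand":48}
    - {"dp":[0,0,-60],"delta_rot":[0,0,0],"hand":48}
    - {"dp":[0,0,-100],"delta_rot":[0,0,0],"hand":48}
    - {"dp":[0,0,-100],"delta_rot":[0,0,0],"hand":48}

```text
t: 8.68
ee_pos: [0.5434, -0.1865, 0.2823]
tool_rot: [0.003, -0.067, 0.998, -0.001]
ft_force: [0.9, -0.3, -0.2]
grip_width: 0.562
gripper_force: 0.0
```

Call:
drive_tool:
  moves:
    - {"dp":[-101,445,0],"delta_rot":[0,0,0.331],"hand":50}
    - {"dp":[-101,445,0],"delta_rot":[0,0,0.331],"hand":50}
    - {"dp":[-101,445,0],"delta_rot":[0,0,0.331],"hand":50}
    - {"dp":[-101,445,0],"delta_rot":[0,0,0.331],"hand":50}
    - {"dp":[-101,445,0],"delta_rot":[0,0,0.331],"hand":50}
    - {"dp":[-101,445,0],"delta_rot":[0,0,0.331],"hand":50}
    - {"dp":[-101,445,0],"delta_rot":[0,0,0.331],"hand":50}
    - {"dp":[-101,445,0],"delta_rot":[0,0,0.331],"hand":50}
    - {"dp":[-101,445,0],"delta_rot":[0,0,0.331],"hand":50}
    - {"dp":[-101,445,0],"delta_rot":[0,0,0.331],"hand":50}
    - {"dp":[-101,445,30],"delta_rot":[0,0,0.331],"hand":50}
    - {"dp":[-101,445,55],"delta_rot":[0,0,0.331],"hand":50}

```text
t: 10.18
ee_pos: [0.5833, 0.2663, 0.2236]
tool_rot: [-0.0, 0.1, 0.995, -0.0]
ft_force: [0.6, 0.6, -0.1]
grip_width: 0.587
gripper_force: 0.0
```

```bash
python3 - <<'E'
from h import *
T=ctrl.capture("top");S=ctrl.capture("side")
for b in blobs(T,(310,212,418,268)):
    if b["area"]>200: f=fork(b,.019);print("tray",f[0].round(4),f[2].round(3),round(f[3]),round(f[4]))
a=cv2.resize(T[190:310,140:440],None,fx=2.6,fy=2.6);b=cv2.resize(S[140:330,190:420],None,fx=1.5,fy=1.5)
o=np.zeros((a.shape[0]+b.shape[0],a.shape[1],3),np.uint8);o[:a.shape[0]]=a;o[a.shape[0]:,:b.shape[1]]=b
cv2.imwrite("pics/p2.png",o)
s=ctrl.observe();print(s["t"],s["ee_pos"],s["tool_rot"],s["ft_force"])
E
```

```text
tray [ 0.5433 -0.2606] 0.148 101 34
tray [ 0.5399 -0.1861] 0.136 100 33
10.275 [0.58217217 0.26594622 0.22159151] [-0.0022247   0.09971528  0.99501253 -0.00140719] [-0.30157246 -0.62135006  0.01173598]
```

View pics/p2.png

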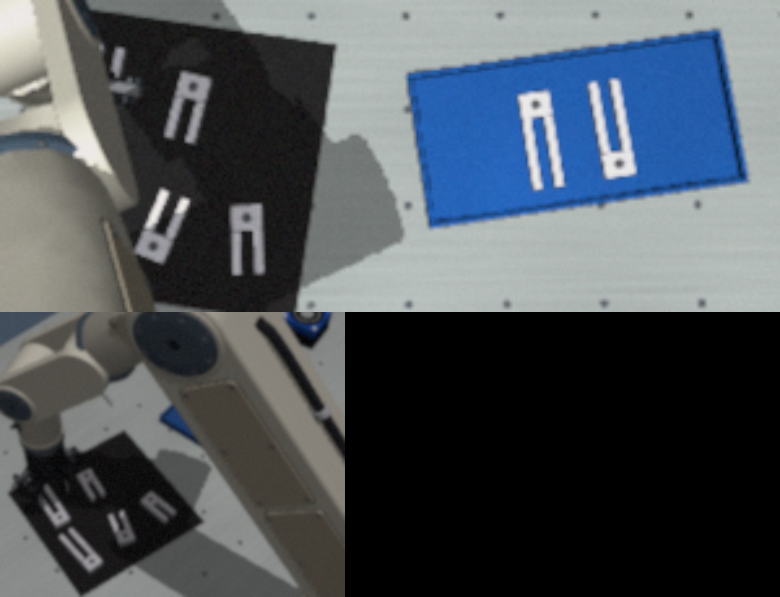

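The first fork lies flat in the tray at crop (541,140), and the gripper is over the second. I'll descend, then grip.

Call:
drive_tool:
  moves:
    - {"dp":[0,1,15],"delta_rot":[0,0,0],"hand":50}
    - {"dp":[0,1,30],"delta_rot":[0,0,0],"hand":50}
    - {"dp":[0,1,40],"delta_rot":[0,0,0],"hand":50}
    - {"dp":[0,1,46.5],"delta_rot":[0,0,0],"hand":50}
    - {"dp":[0,1,46.5],"delta_rot":[0,0,0],"hand":50}

```text
t: 10.9
ee_pos: [0.5833, 0.2694, 0.1772]
tool_rot: [-0.0, 0.099, 0.995, -0.0]
ft_force: [-0.6, -0.5, 0.2]
grip_width: 0.587
gripper_force: 0.0
```

Call:
drive_tool:
  moves:
    - {"dp":[0,0,0],"delta_rot":[0,0,0],"hand":20}
    - {"dp":[0,0,0],"delta_rot":[0,0,0],"hand":20}
    - {"dp":[0,0,0],"delta_rot":[0,0,0],"hand":20}
    - {"dp":[0,0,0],"delta_rot":[0,0,0],"hand":20}
    - {"dp":[0,0,0],"delta_rot":[0,0,0],"hand":20}
    - {"dp":[0,0,0],"delta_rot":[0,0,0],"hand":20}

```text
t: 11.65
ee_pos: [0.5837, 0.2695, 0.1783]
tool_rot: [0.0, 0.099, 0.995, 0.0]
ft_force: [-0.5, 0.6, 6.0]
grip_width: 0.357
gripper_force: 60.1
```

Call:
drive_tool:
  moves:
    - {"dp":[0,0,-20],"delta_rot":[0,0,0],"hand":20}
    - {"dp":[0,0,-50],"delta_rot":[0,0,0],"hand":20}
    - {"dp":[0,0,-80],"delta_rot":[0,0,0],"hand":20}
    - {"dp":[-3,-40,-90],"delta_rot":[0,0,-0.03],"hand":20}
    - {"dp":[-6,-90,-90],"delta_rot":[0,0,-0.08],"hand":20}
    - {"dp":[-10,-145,-90],"delta_rot":[0,0,-0.13],"hand":20}
    - {"dp":[-14,-200,-90],"delta_rot":[0,0,-0.18],"hand":20}
    - {"dp":[-18,-255,-90],"delta_rot":[0,0,-0.23],"hand":20}
    - {"dp":[-22,-310,-90],"delta_rot":[0,0,-0.28],"hand":20}
    - {"dp":[-26,-360,-90],"delta_rot":[0,0,-0.31],"hand":20}
    - {"dp":[-28,-392,-90],"delta_rot":[0,0,-0.333],"hand":20}
    - {"dp":[-28,-392,-90],"delta_rot":[0,0,-0.333],"hand":20}
    - {"dp":[-28,-392,-60],"delta_rot":[0,0,-0.333],"hand":20}
    - {"dp":[-28,-392,-40],"delta_rot":[0,0,-0.333],"hand":20}
    - {"dp":[-28,-392,-25],"delta_rot":[0,0,-0.333],"hand":20}
    - {"dp":[-28,-392,-12],"delta_rot":[0,0,-0.333],"hand":20}
    - {"dp":[-28,-392,-12],"delta_rot":[0,0,-0.333],"hand":20}
    - {"dp":[-28,-392,-12],"delta_rot":[0,0,-0.333],"hand":20}

```text
t: 13.9
ee_pos: [0.5341, -0.1205, 0.1901]
tool_rot: [0.0, -0.068, 0.998, -0.0]
ft_force: [0.1, 0.4, -1.1]
grip_width: 0.358
gripper_force: 59.7
```

Call:
drive_tool:
  moves:
    - {"dp":[0,0,4],"delta_rot":[0,0,0],"hand":20}
    - {"dp":[0,0,7],"delta_rot":[0,0,0],"hand":20}
    - {"dp":[0,0,8.5],"delta_rot":[0,0,0],"hand":20}
    - {"dp":[0,0,9.5],"delta_rot":[0,0,0],"hand":20}
    - {"dp":[0,0,10],"delta_rot":[0,0,0],"hand":20}
    - {"dp":[0,0,10],"delta_rot":[0,0,0],"hand":20}

```text
t: 14.65
ee_pos: [0.5338, -0.1205, 0.1803]
tool_rot: [-0.0, -0.068, 0.998, 0.0]
ft_force: [-3.6, 0.5, 8.0]
grip_width: 0.355
gripper_force: 60.9
```

Contact again. I'll release, rise, and move aside toward the robot's left, up high.

Call:
drive_tool:
  moves:
    - {"dp":[0,0,0],"delta_rot":[0,0,0],"hand":48}
    - {"dp":[0,0,0],"delta_rot":[0,0,0],"hand":48}
    - {"dp":[0,0,0],"delta_rot":[0,0,0],"hand":48}
    - {"dp":[0,0,0],"delta_rot":[0,0,0],"hand":48}
    - {"dp":[0,0,0],"delta_rot":[0,0,0],"hand":48}
    - {"dp":[0,0,-20],"delta_rot":[0,0,0],"hand":48}
    - {"dp":[0,0,-60],"delta_rot":[0,0,0],"hand":48}
    - {"dp":[0,0,-120],"delta_rot":[0,0,0],"hand":48}
    - {"dp":[0,0,-180],"delta_rot":[0,0,0],"hand":48}
    - {"dp":[100,220,-200],"delta_rot":[0,0,0],"hand":48}
    - {"dp":[100,220,-200],"delta_rot":[0,0,0],"hand":48}
    - {"dp":[100,220,-200],"delta_rot":[0,0,0],"hand":48}
    - {"dp":[100,220,-200],"delta_rot":[0,0,0],"hand":48}
    - {"dp":[100,220,-200],"delta_rot":[0,0,0],"hand":48}
    - {"dp":[100,220,-200],"delta_rot":[0,0,0],"hand":48}

```text
t: 16.52
ee_pos: [0.4053, 0.084, 0.3799]
tool_rot: [0.0, -0.068, 0.998, -0.0]
ft_force: [0.6, 0.6, 0.4]
grip_width: 0.563
gripper_force: 0.0
```

```bash
python3 - <<'E'
from h import *
T=ctrl.capture("top")
for b in blobs(T,(310,212,418,268)):
    if b["area"]>200: f=fork(b,.019);print("tray",f[0].round(4),f[2].round(3),round(f[3]),round(f[4]))
cv2.imwrite("pics/end.png",T)
s=ctrl.observe();print(s["t"],s["ee_pos"],s["ft_force"],s["gripper_force"])
E
```

```text
tray [ 0.5434 -0.2606] 0.152 101 34
tray [ 0.5333 -0.1204] 0.135 101 33
tray [ 0.5399 -0.1861] 0.136 100 33
16.575 [0.40553435 0.08359728 0.37975046] [-0.17632328 -0.42954968 -0.40446682] 0.0
```

View pics/end.png

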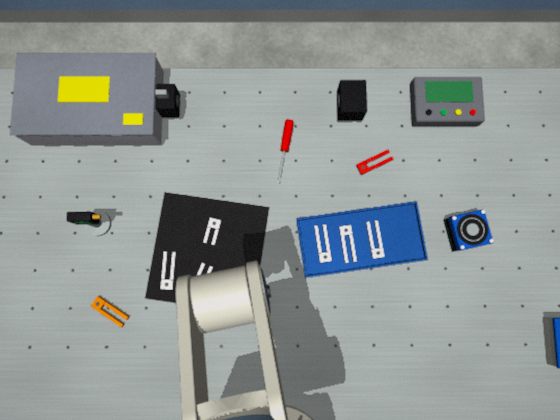

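The tray now holds three separate long forks lying flat, at (322,243), (347,244) and (375,240). The spare long fork is still at (168,270), and nothing else in view has moved.

```bash
python3 -c "
from cell import ctrl
print(ctrl.sign_off())"
```

```text
the job is handed in; nothing more can be done
None
```

The job is handed in at about 17 s: the tray holds exactly three long forks, flat and apart, and the spare long fork and everything else visible is where it was; the arm hid two of the short forks in the last picture, but it never went near them.

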